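# Lay the second course of a firebrick setting stand

### The arm

A 6-joint arm with a two-finger parallel gripper is mounted at the origin on the work surface. World frame = base frame: x ahead of the robot, y to its left, z up, the work surface at z = 0. Lengths are in mm, angles in degrees, forces in N, time in s.
With the tool pointing down it reaches from about 325 to 875 mm from the base axis. Payload 4.4 kg.
Tool frame: the origin (TCP) lies at the centre of the arm's flange, where the gripper is bolted on; the fingertips stand 173 mm ahead of it and the grasp point (between the pads) lies 155 mm ahead of it; z points along the fingers, y is the line along which they close (so a half turn about z gives the same grasp; the last joint's range is limited). The gripper opens to 85 mm and grips with 20 to 120 N. Pads are 22 mm wide; open, the fingers measure 114 mm over their backs; the gripper's body (76 mm by 85 mm) begins 54 mm behind the grasp point. The pads swing forward as they close: fully open they stand 13 mm farther back than shut.
Start: joints at [65.804, 11.837, 88.321, -0, 79.842, -8.623], TCP at [154.378, 553.892, 404.682] pointing down, gripper open.
Joint ranges: [-156.59, 156.59], [-49.26, 127.26], [12.9, 141.05], [-63.56, 243.56], [4.71, 150.69], [-161.64, 161.64]. Speed limits (degrees/s): [159.86, 159.86, 180, 180, 180, 180].

### API

Orientations are given as [roll, pitch, yaw] about the fixed x, y, z axes, in that order (R = Rz(yaw) Ry(pitch) Rx(roll)).
In Python, from workcell import goto, servo_line, move_j, move_gripper, pause, ik, capture, IKError, hand_in, regions_of, current_clock, current_joints, current_qd, current_joint_efforts, current_eef_pos, current_eef_rot, current_force, current_ft_torque, current_finger_gap, current_gripper_force gives the robot as it stands. Calls block until the motion is done:
- goto(position, orientation): joint-space move of the TCP to a pose.
- servo_line(position, frame=None, feed=150, until_force=None): straight line of the TCP; frame=None keeps the orientation; feed is the mean speed in mm/s. With until_force (N) it stops when the force on the tool has changed by that much, and returns True; else False.
- move_j(angles): joint-space move.
- move_gripper(opening, f_grip=None): opening from 0.0 (shut) to 1.0 (fully open); f_grip is the grip in N (None keeps the last); returns when the fingers have stopped.
- pause(seconds).
- ik(position, orientation): joint angles nearest the present ones, or None.
- capture(name): name is "scene" or "side" or "wrist"; returns a dict with "image" (480x640x3 uint8, red, green, blue), "vfov" (degrees; the focal length in pixels is half the picture's height over the tangent of half this angle, whatever the lens; pixels are square), "cx", "cy" (the principal point, pixels), "T" (4x4, takes a point from camera to world coordinates); the wrist camera has in their place "T_tool_cam" (4x4, takes a point from camera to tool coordinates, whose origin is the TCP and whose axes are the flange's). Camera axes: x right, y up, looking along -z (the intrinsics and any distortion apply to the point x, -y, -z); pixel columns grow to the right and rows downward; lengths in mm; the calibration is good to about 2 mm. The wrist camera is an equidistant fisheye: a pixel r from the principal point sees the ray r / f radians off the axis. A picture is of the moment at which its call begins: read the wrist's pose just before it. There is no depth.
A pose or a line that the arm cannot do raises IKError and nothing moves.
- hand_in(): hands the job in; it is judged then, once.
Trained networks look in a picture, given as the dict that the camera call returned (one of the last four; its "shot" number tells which), for a name from the list of things; names that differ only in an ending like _2 or _b are one class to them, and where a whole thing is asked for, a point or a joint stands for the part that bears it (a point fixed in the world has none). Each returns a list of dicts, best first, with "confidence" (0 to 1); they miss things now and then, are a little off and sometimes report something else, mostly with a low value. They report only what shows in the picture. A call takes as long as a camera call.
- regions_of(target, picture): "mask" (480x640 bool, what is visible of it) and "uv" ([column, row] in pixels, amid what is visible of it).
Readings, each from a call of its own:
- current_clock(): time.
- current_joints(): joint angles.
- current_qd(): joint speeds.
- current_joint_efforts(): joint torques, N m.
- current_eef_pos(): TCP position.
- current_eef_rot(): TCP orientation.
- current_force(): force on the tool from outside, world axes, zero at the start.
- current_ft_torque(): the same for the moment, N m.
- current_finger_gap(): opening from 0.0 (shut) to 1.0 (fully open).
- current_gripper_force(): force on a finger pad.
Only numpy, scipy, OpenCV 4.12 (cv2) and the standard library are available. Lean on these libraries where they do the work, as an engineer would, in place of code of your own. Each camera call takes 0.05 s, during which the arm holds its last target. There are 200 camera calls.

### The job

Finish the second course of the firebrick stand on the steel setting plate so that it is bonded, that is the first course's pattern turned end for end: the loose brick already lying on top belongs to its side-by-side pair, so lay one brick flat beside it as its mate and one crosswise at the end away from the end stop, and push the course tight together and against both green stops, its outer edges flush with the course below. Use the brick on the sloping rack and the brick standing on edge; push the one on edge up against the low bench plate and tip it over flat onto that plate before you use it. Leave the first course, the flask and the valve casting where they are.

Things in the scene. Friction and masses are not known exactly. Their poses are not given: they have to be found in the camera images.
- pallet: Fixed dark steel setting plate 204 (x) x 140 (y) x 20 mm, origin under its centre on the bench. First course on it, this frame, mm: one crosswise brick at the end stop (centre x 65, y 0) and a lengthwise pair (centres x -33, y 33 and -31). Second course when tight: lengthwise pair centred at x 32, y 34 and -30; crosswise brick at x -66, y 0; all at z 80 (first-course top 60).
- corner (a point): Inner corner of the setting plate's two upright green stops, on top of the first course (x 98, y 66, z 60 mm in the plate's frame, same axes). The end stop's inner face is at x 98 (y -55 to 55), the side stop's at y 66 (x -15 to 90); both are 8 mm thick with tops 85 mm above the bench.
- brick_rack: Plain firebrick 132 x 64 x 40 mm, 0.42 kg; origin at its centre, x along the length, y across the width, z through the 40 mm. It lies flat on the rack's slope, length along the slope, foot against the toe strip.
- brick_edge: Plain firebrick 132 x 64 x 40 mm, 0.42 kg; origin at its centre, x along the length, y across the width, z through the 40 mm. It stands on its long 40 mm edge (64 tall, y vertical) on the robot's side of the tipping plate, about parallel to its edge, 5 to 14 mm off. Pushed low it slides; pushed high while clear of the plate it topples too early and ends leaning on the edge.
- brick_laid: Plain firebrick 132 x 64 x 40 mm, 0.42 kg; origin at its centre, x along the length, y across the width, z through the 40 mm. Already lying on the first course as one of the second course's pair, in the corner by both stops but up to 3 mm short of each; loose.
- base_across: Plain firebrick 132 x 64 x 40 mm, 0.42 kg; origin at its centre, x along the length, y across the width, z through the 40 mm. First course, crosswise at the end stop; loose.
- base_left: Plain firebrick 132 x 64 x 40 mm, 0.42 kg; origin at its centre, x along the length, y across the width, z through the 40 mm. First course, lengthwise, by the side stop; loose.
- base_right: Plain firebrick 132 x 64 x 40 mm, 0.42 kg; origin at its centre, x along the length, y across the width, z through the 40 mm. First course, lengthwise, the other of the pair; loose.
- rack: Fixed rack. Origin on the bench under the brick's centre (85 mm up). Its 100 mm wide ramp rises to its +x at 0.52 rad (30 deg), with a 15 mm toe strip at the low end. Over it a hood lip: a roof 190 mm wide, x 0 to +107, underside 247 mm and front lip top 265 mm up, posts at x 98, y +-85. It blocks a vertical hand over the brick; a hand square to the ramp clears it.
- tip_plate: Fixed dark steel plate on the bench, 110 x 180 x 8 mm. Origin on the bench at the middle of its edge that faces the robot; the plate runs from x = 0 to +110 mm, y +-90 mm. The 8 mm high edge at x = 0 is the fence for tipping; a brick tipped over it lies flat on the plate with its centre 28 mm up.
- flask: Teal drinking flask, 66 mm diameter, 190 mm tall, standing beyond the work; bystander. Origin at its foot.
- valve: Copper-coloured flanged valve casting, 72 mm diameter, 64 mm tall, one side spout reaching 53 mm out, beyond the work; bystander. Origin at its foot.

How it is judged (in metres and radians):
On the way:
1. the brick that stood on edge has been tipped over and lies flat on the tipping plate (angle between the z axis of brick_edge and the z axis of pallet, either way round below 0.1 rad and z of brick_edge in the frame of tip_plate between 0.024 and 0.034 m and x of brick_edge in the frame of tip_plate between 0 and 0.11 m and y of brick_edge in the frame of tip_plate between -0.09 and 0.09 m), for 0.1 s.
At the end, for the whole second after the job is handed in: Second course flat on the first (4 mm): the laid brick and its new mate lengthwise side by side, the other brick crosswise at the end away from the end stop, each within 4 mm of its tight place (crosswise one 6 mm sideways), square within 0.06 rad, at rest. Either brick may take either place ((((x of brick_rack in the frame of pallet between 0.0275 and 0.036 m and y of brick_rack in the frame of pallet between -0.0345 and -0.026 m and z of brick_rack in the frame of pallet between 0.076 and 0.084 m and angle between the z axis of brick_rack and the z axis of pallet, either way round below 0.06 rad and angle between the x axis of brick_rack and the x axis of pallet, either way round below 0.06 rad and linear speed of brick_rack below 0.01 m/s) and (x of brick_edge in the frame of pallet between -0.0705 and -0.062 m and y of brick_edge in the frame of pallet between -0.006 and 0.006 m and z of brick_edge in the frame of pallet between 0.076 and 0.084 m and angle between the z axis of brick_edge and the z axis of pallet, either way round below 0.06 rad and angle between the x axis of brick_edge and the y axis of pallet, either way round below 0.06 rad and linear speed of brick_edge below 0.01 m/s)) or ((x of brick_edge in the frame of pallet between 0.0275 and 0.036 m and y of brick_edge in the frame of pallet between -0.0345 and -0.026 m and z of brick_edge in the frame of pallet between 0.076 and 0.084 m and angle between the z axis of brick_edge and the z axis of pallet, either way round below 0.06 rad and angle between the x axis of brick_edge and the x axis of pallet, either way round below 0.06 rad and linear speed of brick_edge below 0.01 m/s) and (x of brick_rack in the frame of pallet between -0.0705 and -0.062 m and y of brick_rack in the frame of pallet between -0.006 and 0.006 m and z of brick_rack in the frame of pallet between 0.076 and 0.084 m and angle between the z axis of brick_rack and the z axis of pallet, either way round below 0.06 rad and angle between the x axis of brick_rack and the y axis of pallet, either way round below 0.06 rad and linear speed of brick_rack below 0.01 m/s))) and x of brick_laid in the frame of pallet between 0.0275 and 0.036 m and y of brick_laid in the frame of pallet between 0.0295 and 0.038 m and z of brick_laid in the frame of pallet between 0.076 and 0.084 m and angle between the z axis of brick_laid and the z axis of pallet, either way round below 0.06 rad and angle between the x axis of brick_laid and the x axis of pallet, either way round below 0.06 rad and linear speed of brick_laid below 0.01 m/s); the robot touches nothing.
It fails at once if a bystander is moved by more than 20 mm (distance of any of flask, valve from where it was at the start of the episode above 0.02 m).
It fails at once if a first-course brick is moved by more than 12 mm (distance of any of base_across, base_left, base_right from where it was at the start of the episode above 0.012 m).
It also fails if it takes over 72 s, if anything falls off the work surface, if the arm or the gripper's body presses on something with over 40 N, if the wrist force passes 120 N, or if a joint passes its speed limit or range.

## Working session

There is one attempt and no reset: what is moved stays moved. The work goes in short steps, each a Python script; the robot and the scene stay as the last script left them, time stands still between calls to the robot, and variables do not carry over. Pictures are saved under pics/ and viewed, at most 10 in all, crops included, and the job is handed in when it is done.

```bash
ls; mkdir -p pics; python3 - <<'E'
from workcell import *
import cv2,numpy as np,pickle
out={}
for n in ("scene","side","wrist"):
    p=capture(n); out[n]=p
    cv2.imwrite(f"pics/{n}0.png",p["image"][:,:,::-1])
    print(n,{k:(np.round(v,3).tolist() if not isinstance(v,str) else v) for k,v in p.items() if k!="image"})
for n in ("scene","side"):
    for t in ("pallet","brick_rack","brick_edge","brick_laid","rack","tip_plate","flask","valve","corner"):
        try:
            r=regions_of(t,out[n]); print(n,t,[(round(x["confidence"],2),np.round(x["uv"]).tolist(),int(x["mask"].sum())) for x in r[:6]])
        except Exception as e: print(n,t,e)
print(current_clock())
E
```

```text
pics
workcell.py
scene {'vfov': 52.992, 'cx': 320.861, 'cy': 238.604, 'T': [[-0.412, -0.52, 0.748, 1313.803], [0.911, -0.254, 0.325, 312.089], [0.021, 0.815, 0.578, 623.79], [0.0, 0.0, 0.0, 1.0]], 'shot': 1}
side {'vfov': 51.622, 'cx': 324.708, 'cy': 246.402, 'T': [[0.829, 0.403, -0.387, 220.707], [-0.559, 0.598, -0.575, -577.536], [-0.0, 0.693, 0.721, 806.985], [0.0, 0.0, 0.0, 1.0]], 'shot': 2}
wrist {'vfov': 65.706, 'cx': 320.19, 'cy': 244.919, 'T_tool_cam': [[0.0, 0.95, 0.312, 80.579], [1.0, 0.0, -0.0, -0.027], [-0.0, 0.312, -0.95, 32.519], [0.0, 0.0, 0.0, 1.0]], 'shot': 3}
scene pallet [(0.73, [300.0, 268.0], 3178), (0.72, [514.0, 281.0], 2909), (0.56, [154.0, 137.0], 5235)]
scene brick_rack [(0.83, [167.0, 185.0], 888)]
scene brick_edge [(0.87, [511.0, 282.0], 2844), (0.35, [186.0, 272.0], 1798)]
scene brick_laid [(0.88, [319.0, 239.0], 1815), (0.16, [188.0, 269.0], 1789)]
scene rack [(0.78, [153.0, 137.0], 5344)]
scene tip_plate [(0.8, [496.0, 319.0], 4607)]
scene flask [(0.95, [389.0, 310.0], 3586)]
scene valve [(0.62, [189.0, 273.0], 1787), (0.6, [284.0, 244.0], 342)]
scene corner [(0.98, [304.0, 265.0], 3294)]
side pallet [(0.73, [334.0, 299.0], 1412)]
side brick_rack [(0.23, [323.0, 242.0], 2296)]
side brick_edge [(0.8, [213.0, 188.0], 1212)]
side brick_laid [(0.98, [322.0, 241.0], 2342)]
side rack [(0.87, [484.0, 342.0], 13198), (0.73, [309.0, 289.0], 2496)]
side tip_plate [(0.86, [248.0, 186.0], 1875), (0.45, [329.0, 178.0], 1702)]
side flask [(0.65, [328.0, 174.0], 1699)]
side valve [(0.55, [426.0, 280.0], 94)]
side corner [(0.72, [337.0, 297.0], 1194)]
1.05
```

```bash
python3 -c "
import cv2
for n in ('scene','side'):
    i=cv2.imread(f'pics/{n}0.png'); cv2.imwrite(f'pics/{n}0b.png',cv2.resize(i,(800,600),interpolation=cv2.INTER_CUBIC))"
```

```text
(no output)
```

View pics/scene0.png

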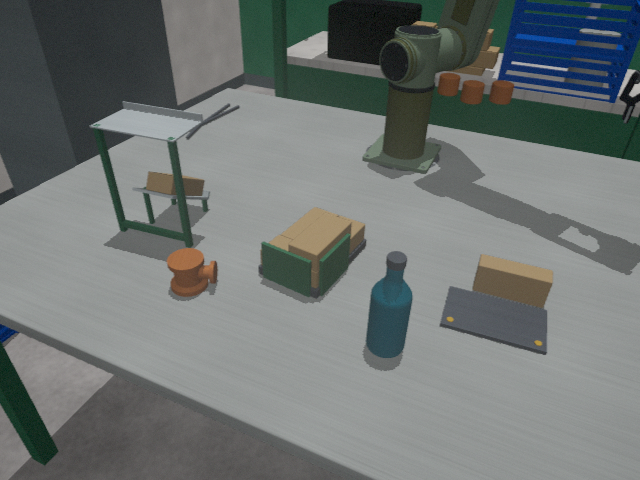

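View pics/side0.png

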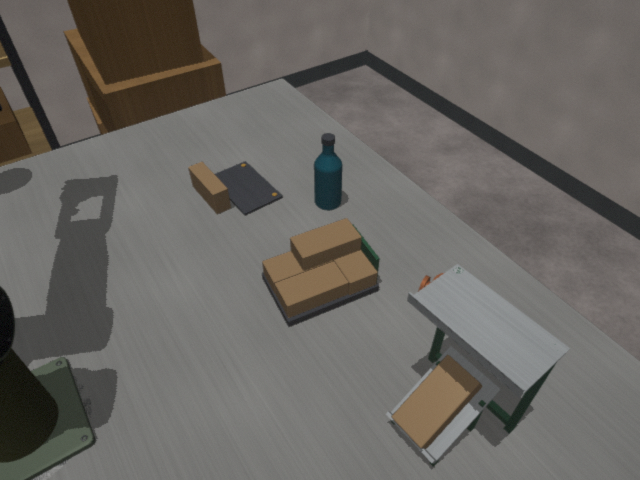

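The scene view shows the rack on the left with its brick under the roof at (175,185), the stand at (310,245), the edge brick at (512,282) and the tip plate at (495,318). In the side view the edge brick is at (210,188), the plate at (248,186), the stand at (320,275) and the rack brick at (437,402).

```bash
cat > h.py <<'E'
from workcell import *
import cv2,numpy as np
from scipy.spatial.transform import Rotation as Ro
from scipy.optimize import least_squares, minimize
def T_tool():
    T=np.eye(4); T[:3,:3]=Ro.from_euler('xyz',current_eef_rot(),degrees=True).as_matrix(); T[:3,3]=current_eef_pos(); return T
def snap(n,save=None):
    Tt=T_tool(); p=capture(n)
    p['fish']=n=='wrist'
    if n=='wrist': p['T']=Tt@p['T_tool_cam']
    p['f']=240/np.tan(np.radians(p['vfov']/2))
    if save: cv2.imwrite(f'pics/{save}.png',p['image'][:,:,::-1])
    return p
def proj(p,X):
    X=np.atleast_2d(X); c=(X-p['T'][:3,3])@np.asarray(p['T'])[:3,:3]
    x,y,z=c[:,0],-c[:,1],-c[:,2]
    if p['fish']:
        r=np.hypot(x,y)+1e-9; s=p['f']*np.arctan2(r,z)/r
    else: s=p['f']/z
    return np.c_[p['cx']+s*x,p['cy']+s*y]
def ray(p,uv):
    d=(np.array(uv,float)-[p['cx'],p['cy']])/p['f']
    if p['fish']:
        t=np.hypot(*d)+1e-9; v=np.r_[d/t*np.sin(t),np.cos(t)]
    else: v=np.r_[d,1]
    R=np.asarray(p['T'])[:3,:3]; return p['T'][:3,3],R@np.array([v[0],-v[1],-v[2]])
def onz(p,uv,z):
    o,v=ray(p,uv); return o+v*(z-o[2])/v[2]
def box(T,lo,hi):
    g=np.array([[a,b,c] for a in (lo[0],hi[0]) for b in (lo[1],hi[1]) for c in (lo[2],hi[2])],float)
    return g@T[:3,:3].T+T[:3,3]
def pose(x,y,z,rpy):
    T=np.eye(4); T[:3,:3]=Ro.from_euler('xyz',rpy,degrees=True).as_matrix(); T[:3,3]=x,y,z; return T
def sil(p,boxes):
    m=np.zeros((480,640),np.uint8)
    for b in boxes:
        h=cv2.convexHull((proj(p,b)*16).astype(np.int32)); cv2.fillConvexPoly(m,h,1,cv2.LINE_8,4)
    return m>0
def fit(views,boxf,x0,steps):
    """views: [(pic,mask)], boxf(params)->list of corner arrays. maximise mean IoU"""
    def cost(v):
        x=x0+v*np.array(steps); s=0
        for p,m in views:
            a=sil(p,boxf(x)); s-= (a&m).sum()/max(1,(a|m).sum())
        return s/len(views)
    x0=np.array(x0,float); n=len(x0); v=np.zeros(n)
    for sc in (1,.4,.15):
        r=minimize(cost,v,method='Nelder-Mead',options=dict(initial_simplex=np.vstack([v]+[v+sc*e for e in np.eye(n)]),xatol=.01,fatol=1e-4,maxfev=250)); v=r.x
    return x0+v*np.array(steps),-r.fun
def rmask(t,p):
    return [(r['confidence'],r['uv'],r['mask']) for r in regions_of(t,p)]
def half(lx,ly,lz): return np.array([-lx,-ly,-lz])/2,np.array([lx,ly,lz])/2
E
python3 - <<'E'
from h import *
s=snap('side')
for n,uv,z in (('edge top',(207,183),64),('tip c',(248,187),8),('laid c',(326,240),100),('rack c',(437,402),95)):
    print(n,onz(s,uv,z).round())
# bricks by mask in both
for n in ('side','scene'):
    p=s if n=='side' else snap('scene')
    for t,z in (('brick_edge',32),('tip_plate',8),('brick_laid',90),('brick_rack',90),('flask',95),('valve',32)):
        for c,uv,m in rmask(t,p)[:1]: print(n,t,round(c,2),onz(p,uv,z).round())
E
```

```text
edge top [505. 344.  64.]
tip c [606. 341.   8.]
laid c [613.  -0. 100.]
rack c [ 561. -379.   95.]
side brick_edge 0.82 [514. 356.  32.]
side tip_plate 0.9 [599. 337.   8.]
side brick_laid 0.77 [610.  -0.  90.]
side brick_rack 0.62 [ 561. -379.   90.]
side flask 0.9 [728. 172.  95.]
side valve 0.53 [ 754. -153.   32.]
scene brick_edge 0.75 [646. -12.  32.]
scene tip_plate 0.57 [615. 359.   8.]
scene brick_laid 0.58 [620.  10.  90.]
scene brick_rack 0.86 [ 586. -385.   90.]
scene flask 0.98 [755. 191.  95.]
scene valve 0.57 [ 765. -204.   32.]
```

```bash
cat > a.py <<'E'
from h import *
import pickle
print(current_eef_rot())
def look(pos,rot,names,tag,store):
    goto(pos,rot); p=snap('wrist',tag)
    for t in names:
        r=rmask(t,p); print(tag,t,[(round(c,2),np.round(u).tolist(),int(m.sum())) for c,u,m in r[:3]])
        store.append((t,p,r[:3]))
S=[]
yaw=current_eef_rot()[2]
look([530,350,420],[180,0,0],('brick_edge','tip_plate'),'w1',S)
look([600,330,420],[180,0,0],('brick_edge','tip_plate'),'w2',S)
look([620,40,440],[180,0,0],('brick_laid','pallet','corner'),'w3',S)
look([620,-30,440],[180,0,0],('brick_laid','pallet','corner'),'w4',S)
pickle.dump(S,open('S.pkl','wb'))
print(current_clock(),current_joints())
ims=[cv2.imread(f'pics/{t}.png') for t in ('w1','w3')]
cv2.imwrite('pics/m1.png',cv2.resize(np.hstack(ims),None,fx=.625,fy=.625))
E
python3 a.py
```

```text
[-1.79999130e+02 -3.24724954e-04  1.64425990e+02]
w1 brick_edge [(0.95, [305.0, 223.0], 7373)]
w1 tip_plate [(0.9, [319.0, 137.0], 18292)]
w2 brick_edge [(0.62, [285.0, 288.0], 7389)]
w2 tip_plate [(0.68, [298.0, 203.0], 17168)]
w3 brick_laid [(0.71, [356.0, 218.0], 10734)]
w3 pallet [(0.62, [327.0, 160.0], 2706)]
w3 corner [(0.76, [325.0, 160.0], 2636)]
w4 brick_laid [(0.88, [273.0, 220.0], 10726)]
w4 pallet []
w4 corner [(0.6, [290.0, 147.0], 2328)]
6.225 [-1.06481257e+01  1.59828213e+01  7.90490717e+01  2.18571416e-02
  8.49776774e+01  7.92519809e+01]
```

View pics/m1.png

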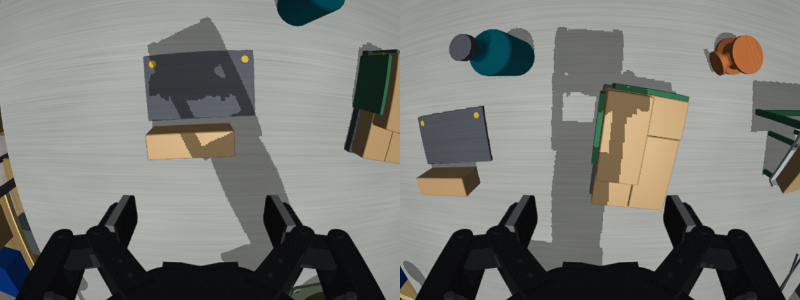

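```bash
cat > b.py <<'E'
from h import *
import pickle
S=pickle.load(open('S.pkl','rb'))
def V(t): return [(p,r[0][2]) for n,p,r in S if n==t and r]
bh=half(132,64,40)
eb=lambda x:[box(pose(x[0],x[1],x[3],[90,0,x[2]]),*bh)]
for r in (V('brick_edge'),)+tuple([v] for v in V('brick_edge')):
    print('edge',fit(r,eb,[514,350,88,32],[15,15,5,6]))
tb=lambda x:[box(pose(x[0],x[1],0,[0,0,x[2]]),(0,-90,0),(110,90,8))]
tv=V('tip_plate')
for r in (tv,)+tuple([v] for v in tv): print('tip',fit(r,tb,[540,340,0],[15,15,5]))
lb=lambda x:[box(pose(x[0],x[1],x[3],[0,0,x[2]]),*bh)]
lv=V('brick_laid')
for r in (lv,)+tuple([v] for v in lv): 
    L=fit(r,lb,[613,0,-10,80],[15,15,5,6]); print('laid',L)
L=fit(lv,lb,[613,0,-10,80],[15,15,5,6])[0]
def stopsil(p,x):
    P=pose(x[0],x[1],0,[0,0,x[2]])
    st=lambda a,b:[box(P,(98,-55,a),(106,55,b)),box(P,(-15,66,a),(90,74,b))]
    m=sil(p,st(20,60)); m&=~sil(p,[box(P,(-100,-66,20),(98,66,60))])
    m|=sil(p,st(60,85)); m&=~sil(p,lb(L)); return m
views=[]
for t,p,r in S:
    if t=='corner':
        hsv=cv2.cvtColor(p['image'],cv2.COLOR_RGB2HSV)
        g=cv2.inRange(hsv,(50,60,20),(92,255,255))>0
        roi=cv2.dilate((stopsil(p,[590,-20,L[2]])|r[0][2]).astype(np.uint8),np.ones((15,15)))>0
        views.append((p,g&roi)); print('green',(g&roi).sum(),r[0][2].sum())
def c(v,vs):
    return -np.mean([(lambda a,m:(a&m).sum()/(a|m).sum())(stopsil(p,v),m) for p,m in vs])
for vs in (views,)+tuple([v] for v in views):
    v=np.array([590,-20,L[2]])
    for sc in (1,.3):
        q=minimize(c,v,args=(vs,),method='Nelder-Mead',options=dict(initial_simplex=np.vstack([v]+[v+sc*e for e in np.diag([12,12,4])]),xatol=.02,fatol=1e-4)); v=q.x
    print('pallet',v,q.fun)
    P=pose(v[0],v[1],0,[0,0,v[2]])
    print(' laid in pallet',np.linalg.inv(P)@np.r_[L[:2],L[3],1])
E
python3 b.py
```

```text
edge (array([511.39506435, 365.5757609 ,  92.63426566,  24.59702034]), np.float64(0.9642732144086534))
edge (array([511.78870965, 366.31820486,  92.2998876 ,  21.37575744]), np.float64(0.9698691687590855))
edge (array([509.77726907, 365.51037073,  92.1397215 ,  22.90640387]), np.float64(0.975732661450736))
tip (array([546.77515061, 348.83620859,   3.14727031]), np.float64(0.9793723282249156))
tip (array([547.08970463, 349.23814513,   3.01736696]), np.float64(0.9784917399699635))
tip (array([546.37712976, 348.47048824,   3.37241533]), np.float64(0.983238620056254))
laid (array([615.63527332,   8.88526539,  -7.50281671,  75.7834209 ]), np.float64(0.9789608971563244))
laid (array([615.0544212 ,   8.10880947,  -7.39948147,  72.96086091]), np.float64(0.984508990318119))
laid (array([615.56726962,   9.28929344,  -7.64818805,  75.36164315]), np.float64(0.9872364039955605))
green 2125 2636
green 2097 2328
pallet [581.84611812 -20.76836874  -7.22027547] -0.8794424780756932
 laid in pallet [29.79422038 33.66525595 75.7834209   1.        ]
pallet [581.77258018 -20.59917393  -7.28797157] -0.8753635230577482
 laid in pallet [29.8488307  33.54193576 75.7834209   1.        ]
pallet [581.84963908 -20.95122594  -6.98235075] -0.8901660280970626
 laid in pallet [29.90803679 33.72231651 75.7834209   1.        ]
```

```bash
cat > c.py <<'E'
exec(open('b.py').read().split("for r in (V('brick_edge')")[0])
E_,q=fit(V('brick_edge'),lambda x:[box(pose(x[0],x[1],32,[90,0,x[2]]),*bh)],[514,350,92],[15,15,5]); print('edge',E_,q)
tx,ty,tyaw=546.8,348.8,3.15
Pt=pose(tx,ty,0,[0,0,tyaw]); rot=[180,0,tyaw]
e=np.linalg.inv(Pt)@np.r_[E_[:2],32,1]; print('in plate',e)
W=lambda x,y,z:(Pt@np.r_[x,y,z,1])[:3]
back=e[0]-20; yc=e[1]
move_gripper(0.5)
goto(W(back-50,yc,300),rot)
servo_line(W(back-50,yc,183),feed=150)
f0=current_force()
hit=servo_line(W(back+25,yc,183),feed=40,until_force=12)
pos=np.linalg.inv(Pt)@np.r_[current_eef_pos(),1]
print('low push',hit,pos[:3]-[back,0,0],current_force()-f0,current_clock(),current_finger_gap())
p=snap('wrist','low')
cv2.imwrite('pics/low2.png',p['image'][:,:,::-1])
E
python3 c.py
```

```text
edge [514.1211902  365.12385396  93.38005317] 0.9333544794006126
in plate [-31.73243659  18.09489669  32.           1.        ]
low push True [  1.09058581  17.91214652 181.9804378 ] [-1.18178777  0.51934486 -0.29337588] 10.5417 0.4975065405368394
```

View pics/low2.png

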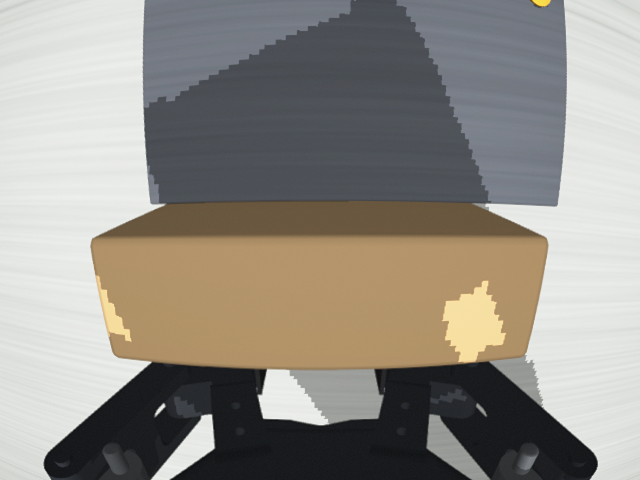

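```bash
cat > d.py <<'E'
from h import *
Pt=pose(546.8,348.8,0,[0,0,3.15]); W=lambda x,y,z:(Pt@np.r_[x,y,z,1])[:3]
yc=18
servo_line(W(-62,yc,182),feed=80); servo_line(W(-62,yc,222),feed=120)
print(servo_line(W(-4,yc,222),feed=60,until_force=40),current_force())
pause(.3); servo_line(W(-20,yc,300),feed=200)
goto(W(10,yc,400),[180,0,3.15]); p=snap('wrist','tipped')
v=[]
r=rmask('brick_edge',p); print([(c,u) for c,u,m in r]); v.append((p,r[0][2]))
goto(W(60,yc-20,400),[180,0,3.15]); p2=snap('wrist')
r=rmask('brick_edge',p2); print([(c,u) for c,u,m in r]); v.append((p2,r[0][2]))
for vs in ([v[0]],[v[1]],v):
    x,q=fit(vs,lambda x:[box(pose(x[0],x[1],28,[0,0,x[2]]),*half(132,64,40))],[570,366,93],[15,15,5]); print(x,q,np.linalg.inv(Pt)@np.r_[x[:2],28,1])
print(current_clock())
import pickle; pickle.dump(x,open('edge.pkl','wb'))
E
python3 d.py
```

```text
False [ 0.15691571 -0.72561449 -0.02332225]
[(0.98, [319.1, 210.4])]
[(0.84, [296.7, 258.9])]
[558.28016815 368.20381428  93.10800166] 0.936594041796354 [12.52906582 18.7436597  28.          1.        ]
[557.79076559 367.45466867  93.32068841] 0.9623322535863026 [11.99923701 18.02253874 28.          1.        ]
[557.64074372 368.18631099  93.38695424] 0.9491730026888723 [11.88964569 18.76131935 28.          1.        ]
14.3583
```

View pics/tipped.png

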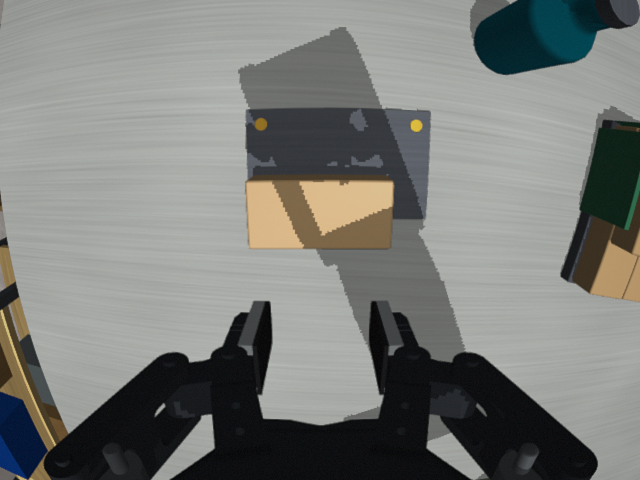

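Tipped and flat on the plate: the brick top spans (247–393, 180–248) with the dark plate behind it. Now the rack.

```bash
cat > e.py <<'E'
from h import *
import pickle
bh=half(132,64,40)
rb=lambda x:[box(pose(x[0],x[1],85,[0,-30,x[2]]),*bh)]
s=snap('side'); r=rmask('brick_rack',s); print([(c,u,m.sum()) for c,u,m in r])
best=max((fit([(s,m)],rb,[561,-375,a],[15,15,8]) for c,u,m in r[:2] for a in (-30,0,30)),key=lambda t:t[1]); print(best)
x0=best[0]
def tool(x,y,z,yaw,flip): 
    R=Ro.from_euler('xyz',[180,-30,yaw],degrees=True)
    if flip: R=R*Ro.from_euler('z',180,degrees=True)
    return R
n=pose(0,0,0,[0,-30,x0[2]])[:3,2]
C=np.r_[x0[:2],85]
for flip in (1,0):
    R=tool(*C,x0[2],flip); rpy=R.as_euler('xyz',degrees=True)
    for d in (400,340,280,155): print(flip,d,np.round(rpy),ik(C+n*d,rpy))
E
python3 e.py
```

```text
[(0.72, [437.5, 400.9], np.int64(4196))]
(array([ 566.59344608, -374.17857685,    5.31864695]), np.float64(0.9698934691987031))
1 400 [-180.   30. -175.] None
1 340 [-180.   30. -175.] None
1 280 [-180.   30. -175.] None
1 155 [-180.   30. -175.] None
0 400 [180. -30.   5.] [-63.39062064   1.93111881  98.44409603  29.62759587  70.45497617
  13.45448332]
0 340 [180. -30.   5.] [-60.21052486   6.77711158  99.65424185  30.51662848  63.6645555
  13.06861591]
0 280 [180. -30.   5.] [-57.21019324  12.32655727  99.91837001  31.8443303   57.2255744
  12.39522784]
0 155 [180. -30.   5.] [-51.52519266  25.50818184  97.42931297  35.90587582  45.54210002
  10.13947681]
```

```bash
cat > f.py <<'E'
from h import *
import pickle
bh=half(132,64,40)
rb=lambda x:[box(pose(x[0],x[1],85,[0,-30,x[2]]),*bh)]
rb4=lambda x:[box(pose(x[0],x[1],x[3],[0,-30,x[2]]),*bh)]
x0=np.array([566.6,-374.2,5.3])
s=snap('side'); V=[(s,rmask('brick_rack',s)[0][2])]
n=pose(0,0,0,[0,-30,5.3])[:3,2]; C=np.r_[x0[:2],85]
move_gripper(1.0)
for k,(d,off) in enumerate(((370,[0,0,0]),(330,[-15,30,0]))):
    goto(C+n*d+off,[180,-30,5.3]); p=snap('wrist',f'r{k}'); r=rmask('brick_rack',p)
    print([(round(c,2),u,m.sum()) for c,u,m in r]); 
    if r: V.append((p,r[0][2]))
for vs in [[v] for v in V[1:]]+[V[1:],V]: print(fit(vs,rb,x0,[8,8,4]))
print('z free',fit(V,rb4,np.r_[x0,85],[8,8,4,5]))
print(current_clock())
E
python3 f.py
```

```text
[(0.67, [324.2, 214.7], np.int64(10258))]
[(0.62, [106.4, 186.7], np.int64(2995)), (0.56, [363.2, 208.4], np.int64(12892))]
(array([ 565.60726746, -375.0514292 ,    4.84678954]), np.float64(0.964722483537159))
(array([ 566.6, -374.2,    5.3]), np.float64(-0.0))
(array([ 565.60726746, -375.0514292 ,    4.84678954]), np.float64(0.4823612417685795))
(array([ 565.98931465, -374.78324366,    5.72395838]), np.float64(0.6408838837518713))
z free (array([ 566.75767043, -374.67755588,    4.94629163,   80.86441642]), np.float64(0.6449593992677368))
18.2167
```

View pics/r1.png

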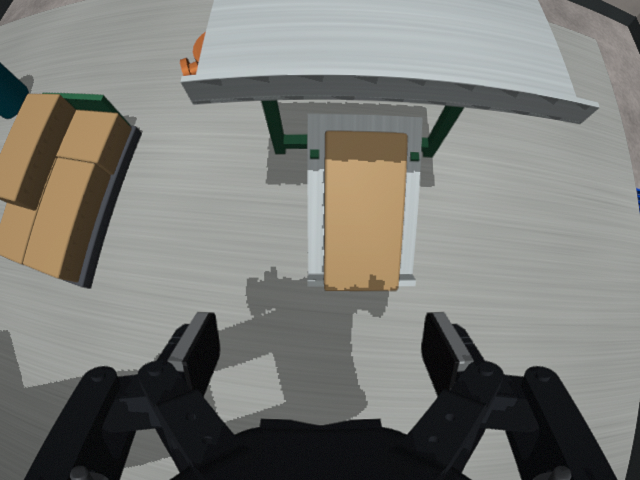

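```bash
cat > g.py <<'E'
from h import *
x=np.array([565.8,-375,85]); yaw=5.0
A=pose(*x,[0,-30,yaw]); n=A[:3,2]; G=x-8*A[:3,0]
rot=[180,-30,yaw]
goto(G+n*300,rot)
print(servo_line(G+n*200,feed=200,until_force=15))
print(servo_line(G+n*152,feed=80,until_force=15),current_eef_pos()-(G+n*152))
move_gripper(0.0,60); print('gap',current_finger_gap(),current_gripper_force())
servo_line(G+n*300,feed=150)
print('gap',current_finger_gap(),current_force(),current_clock())
P=pose(581.9,-20.8,0,[0,0,-7.2]); W=lambda a,b,c:(P@np.r_[a,b,c,1])[:3]
rp=[180,0,-7.2]
goto(W(31-8,-53,300),rp)
p=snap('wrist','held')
servo_line(W(31-8,-53,245),feed=150,until_force=15)
print(servo_line(W(31-8,-53,226),feed=25,until_force=6),(np.linalg.inv(P)@np.r_[current_eef_pos(),1])[:3],current_force(),current_clock())
E
python3 g.py
```

```text
False
False [ 0.13130629  0.04821238 -0.287868  ]
gap 0.7471076276285208 67.63584852218628
gap 0.7419430979252786 [ 0.02816033  0.17359298 -4.77309885] 21.3917
True [ 23.69329357 -53.00635623 238.04855599] [ 2.44873489 -0.15229018  3.45407532] 23.6583
```

View pics/held.png

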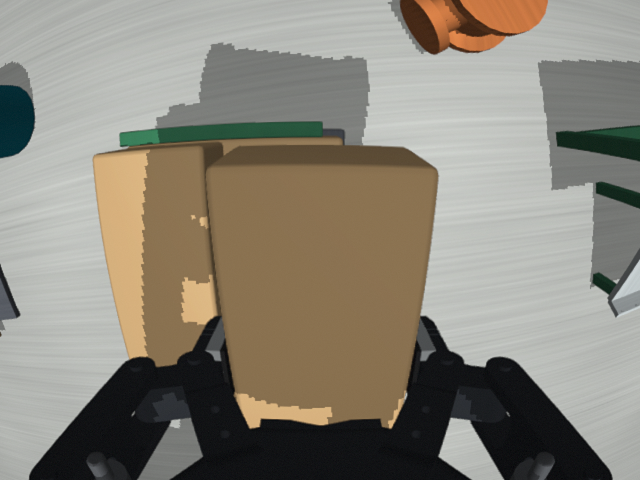

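```bash
cat > i.py <<'E'
from h import *
P=pose(581.9,-20.8,0,[0,0,-7.2]); W=lambda a,b,c:(P@np.r_[a,b,c,1])[:3]
q=lambda:(np.linalg.inv(P)@np.r_[current_eef_pos(),1])[:3].round(1)
print(q(),current_ft_torque())
print(servo_line(W(23,-53,229),feed=15,until_force=10),q(),current_force().round(1),current_ft_torque().round(2))
s=snap('side','s1')
cv2.imwrite('pics/s1c.png',cv2.resize(s['image'][180:340,220:440,::-1],None,fx=3.6,fy=3.6,interpolation=cv2.INTER_CUBIC))
E
python3 i.py
```

```text
[ 23.7 -53.  238. ] [0.08938386 0.2176734  0.01916981]
True [ 23.9 -53.  237.9] [ 1.6 -0.3  3.3] [0.11 0.5  0.04]
```

View pics/s1c.png

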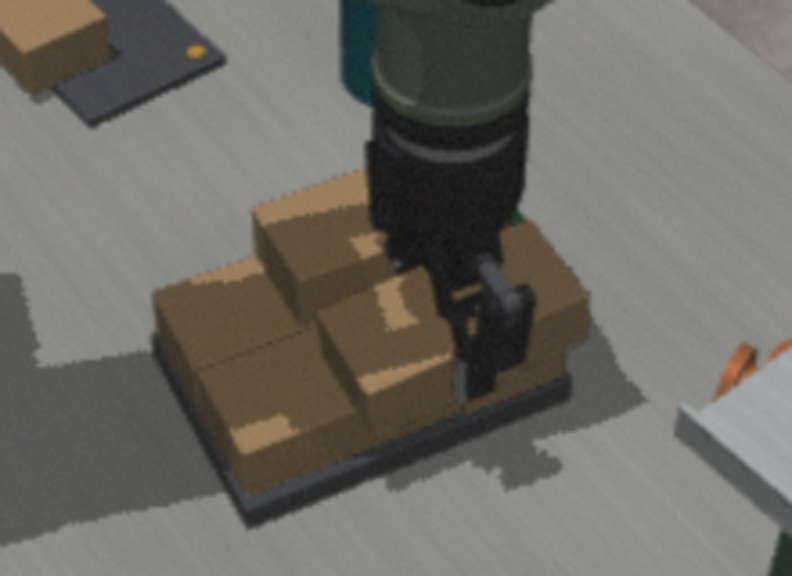

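The held brick is at about (320–590, 220–430) in the crop with its near end on the course. It touched about 6 mm early, so it is slightly pitched. I will back off from the end stop before releasing.

```bash
cat > j.py <<'E'
from h import *
import pickle
P=pose(581.9,-20.8,0,[0,0,-7.2]); W=lambda a,b,c:(P@np.r_[a,b,c,1])[:3]
q=lambda:(np.linalg.inv(P)@np.r_[current_eef_pos(),1])[:3].round(1)
servo_line(W(23,-53,241),feed=60)
servo_line(W(11,-53,241),feed=60)
print(servo_line(W(11,-53,228),feed=25,until_force=8),q())
move_gripper(0.87); pause(.2)
servo_line(W(11,-53,330),feed=200)
S=[]
for k,(a,b) in enumerate(((0,-40),(0,10))):
    goto(W(a,b,430),[180,0,-7.2]); p=snap('wrist',f'k{k}'); r=rmask('brick_rack',p)+rmask('brick_laid',p)
    print([(round(c,2),np.round(u),m.sum()) for c,u,m in r]); S.append((p,r))
pickle.dump(S,open('S2.pkl','wb')); print(current_clock())
E
python3 j.py; python3 -c "
import cv2,numpy as np
a=cv2.imread('pics/k0.png')[60:380,120:520]; b=cv2.imread('pics/k1.png')[60:380,120:520]
cv2.imwrite('pics/kk.png',np.hstack([a,b]))"
```

```text
True [ 11.9 -53.1 237. ]
[(0.91, array([336., 196.]), np.int64(11901)), (0.25, array([56., 92.]), np.int64(6287))]
[(0.78, array([398., 196.]), np.int64(12087)), (0.76, array([291., 182.]), np.int64(12285))]
27.075
```

View pics/kk.png

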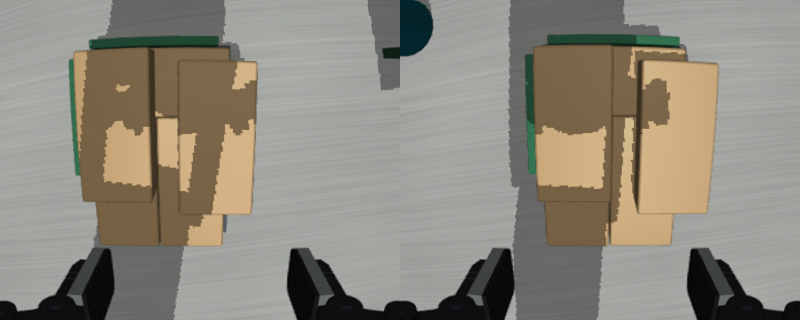

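The mate lies flat right of the laid brick with a gap of about 25 px (x 155–180 in the left crop). Next I push it sideways, then push both toward the end stop.

```bash
cat > k.py <<'E'
from h import *
import pickle
P=pose(581.9,-20.8,0,[0,0,-7.2]); Pi=np.linalg.inv(P); W=lambda a,b,c:(P@np.r_[a,b,c,1])[:3]
q=lambda:(Pi@np.r_[current_eef_pos(),1])[:3].round(1)
S=pickle.load(open('S2.pkl','rb'))
fb=lambda x:[box(pose(x[0],x[1],80,[0,0,x[2]]),*half(132,64,40))]
def pp(t,vs,x0):
    x,s=fit(vs,fb,[*x0,-7],[12,12,4]); print(t,(Pi@np.r_[x[:2],80,1])[:2].round(1),round(x[2]+7.2,2),round(s,3))
pp('mate',[(p,r[0][2]) for p,r in S],W(20,-53,80)[:2])
pp('laid',[(S[1][0],S[1][1][1][2])],W(30,33,80)[:2])
for yw in (82.8,-97.2): print(yw,ik(W(20,-120,300),[180,0,yw]))
yw=82.8 if ik(W(20,-120,300),[180,0,82.8]) is not None else -97.2
move_gripper(0.5)
goto(W(20,-125,300),[180,0,yw]); servo_line(W(20,-125,238),feed=150)
print('y push',servo_line(W(20,-62,238),feed=40,until_force=22),q(),current_clock())
a=q(); servo_line(W(20,a[1]-12,238),feed=100); servo_line(W(20,a[1]-12,320),feed=200)
move_gripper(0.6)
goto(W(-85,2,320),[180,0,-7.2]); servo_line(W(-85,2,240),feed=150)
print('x push',servo_line(W(-38,2,240),feed=40,until_force=25),q(),current_clock())
a=q(); servo_line(W(a[0]-12,2,240),feed=100); servo_line(W(a[0]-12,2,330),feed=200)
S=[]
for (a,b) in ((-10,-30),(-10,15)):
    goto(W(a,b,430),[180,0,-7.2]); p=snap('wrist',f'n{b}')
    for t in ('brick_rack','brick_laid'):
        r=rmask(t,p); print(t,[(round(c,2),np.round(u),m.sum()) for c,u,m in r[:2]]); S.append((t,p,r[:3]))
pickle.dump(S,open('S3.pkl','wb')); print(current_clock())
E
python3 k.py
```

```text
mate [ 18.7 -53. ] -0.69 0.968
laid [30.3 33.6] -0.34 0.97
82.8 [-21.8476788   21.06068258  89.65051689   0.          69.28880052
 -14.6476788 ]
-97.2 None
y push True [ 19.6 -70.8 237.8] 30.925
x push False [-42.1   1.9 238.4] 35.5083
brick_rack [(0.74, array([320., 170.]), np.int64(12557))]
brick_laid [(0.89, array([244., 170.]), np.int64(11615)), (0.69, array([ 26., 258.]), np.int64(3133))]
brick_rack []
brick_laid [(0.64, array([298., 170.]), np.int64(12434))]
37.55
```

```bash
cat > l.py <<'E'
from h import *
import pickle
P=pose(581.9,-20.8,0,[0,0,-7.2]); Pi=np.linalg.inv(P); W=lambda a,b,c:(P@np.r_[a,b,c,1])[:3]
q=lambda:(Pi@np.r_[current_eef_pos(),1])[:3].round(1)
S=pickle.load(open('S3.pkl','rb'))
fb=lambda x:[box(pose(x[0],x[1],80,[0,0,x[2]]),*half(132,64,40))]
for t,x0 in (('brick_rack',(32,-30)),('brick_laid',(32,34))):
    for n,p,r in S:
        if n==t and r:
            x,s=fit([(p,r[0][2])],fb,[*W(*x0,80)[:2],-7],[8,8,4]); print(t,(Pi@np.r_[x[:2],80,1])[:2].round(1),round(x[2]+7.2,2),round(s,3))
E=pickle.load(open('edge.pkl','rb'))
move_gripper(1.0)
goto([E[0],E[1],300],[180,0,E[2]])
servo_line([E[0],E[1],210],feed=200,until_force=15)
print('down',servo_line([E[0],E[1],182],feed=80,until_force=12),current_eef_pos().round(1))
move_gripper(0.0,60); print('gap',current_finger_gap())
servo_line([E[0],E[1],300],feed=150); print('gap',current_finger_gap(),current_force().round(1))
goto(W(-87,1,310),[180,0,82.8])
p=snap('wrist','held2')
servo_line(W(-87,1,250),feed=150,until_force=15)
print('place',servo_line(W(-87,1,226),feed=25,until_force=7),q(),current_force().round(1),current_clock())
E
python3 l.py
```

```text
brick_rack [ 31.7 -29. ] 0.12 0.972
brick_laid [32.5 35.9] -0.02 0.908
brick_laid [31.5 34.6] 0.09 0.97
down False [557.3 368.1 181.1]
gap 0.7400226906031556
gap 0.7376405354634813 [-0.3  0.3 -4.2]
place True [-86.9   0.9 234.7] [-1.1 -0.6  4.1] 44.5
```

```bash
cat > m.py <<'E'
from h import *
import pickle
P=pose(581.9,-20.8,0,[0,0,-7.2]); Pi=np.linalg.inv(P); W=lambda a,b,c:(P@np.r_[a,b,c,1])[:3]
q=lambda:(Pi@np.r_[current_eef_pos(),1])[:3].round(1)
move_gripper(0.87); pause(.15)
servo_line(W(-87,1,330),feed=200)
move_gripper(0.6)
goto(W(-155,1,310),[180,0,-7.2]); servo_line(W(-155,1,239),feed=150)
print('x push',servo_line(W(-100,1,239),feed=40,until_force=22),q(),current_force().round(1),current_clock())
a=q(); servo_line(W(a[0]-14,1,239),feed=100); servo_line(W(a[0]-14,1,330),feed=200)
S=[]
fb=lambda x:[box(pose(x[0],x[1],80,[0,0,x[2]]),*half(132,64,40))]
for k,b in enumerate((-30,15)):
    goto(W(-30,b,430),[180,0,-7.2]); p=snap('wrist',f'z{k}')
    for t,x0,yw in (('brick_rack',(32,-30),-7),('brick_laid',(32,34),-7),('brick_edge',(-66,0),83)):
        r=rmask(t,p)
        if r:
            x,s=fit([(p,r[0][2])],fb,[*W(*x0,80)[:2],yw],[8,8,4]); print(t,(Pi@np.r_[x[:2],80,1])[:2].round(1),round(x[2]+7.2,2),round(s,3))
print(current_clock())
a,b=[cv2.imread(f'pics/z{k}.png')[60:380,120:520] for k in (0,1)]
cv2.imwrite('pics/zz.png',np.hstack([a,b]))
E
python3 m.py
```

```text
x push True [-106.8    1.   237.1] [ 0.5 -0.1  0.4] 49.1167
brick_rack [ 32. -30.] -0.01 0.965
brick_laid [32.3 36.9] -0.53 0.908
brick_rack [ 31.5 -30.1] 0.52 0.953
brick_laid [31.9 35. ] -0.22 0.965
brick_edge [-74.3   0.5] 90.27 0.837
51.325
```

View pics/zz.png

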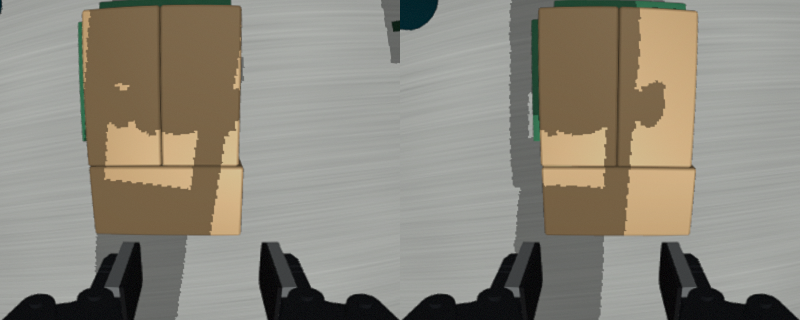

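The final view shows the pair tight under both stops with the joint at (160,85). The crosswise brick is closed up at (90–240, 165–235) with its edges flush. All fits are inside tolerance, so I hand in.

```bash
python3 -c "
from workcell import *
print(hand_in(),current_clock())"
```

```text
the job is handed in; nothing more can be done
the job is handed in; nothing more can be done
```

The second course is laid and bonded, and the job is handed in at about 51 s of the 72 s allowed. In the last pictures the bricks are tight to each other and against both stops. The crosswise brick is the least certain: its fit to the picture was poor, so I placed it from the push distance and the view. No verdict came back from the hand-in.

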